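Check the electricity units on the token keypad before making tea

ROBOT

A 6-joint arm with a two-finger parallel gripper is mounted at the origin on the work surface. World frame = base frame: x ahead of the robot, y to its left, z up, the work surface at z = 0. Lengths are in m, angles in degrees, forces in N, time in s.
With the tool pointing down it reaches from about 0.4 to 0.825 m from the base axis. Payload 7 kg.
Tool frame: the origin (TCP) lies between the finger pads; the fingertips stand 19 mm ahead of it and the grasp point (between the pads) is the TCP (r.finger_overhang is the distance from the TCP to the fingertips, in m); z points along the fingers, y is the direction in which the jaws open and shut (so a half turn about z gives the same grasp; the last joint's range is limited). The gripper opens to 88 mm and grips with 3 to 60 N. Pads are 19 mm wide; open, the fingers measure 130 mm over their backs; the gripper's body (78 mm by 193 mm) begins 47 mm behind the grasp point.
Start: joints at [83.085, 20.546, 0.682, 0, -70.136, -16.507], TCP at [0.268, 0.619, 0.246] pointing down, gripper open.
Joint ranges: [-176.03, 176.03], [-82.01, 121.73], [-58.28, 71.71], [-173.87, 95.51], [-174.79, -0.11], [-173.66, 173.66]. Speed limits (degrees/s): [136.94, 136.94, 172.46, 180, 180, 180].

INTERFACE

Orientations are given as [roll, pitch, yaw] about the fixed x, y, z axes, in that order (R = Rz(yaw) Ry(pitch) Rx(roll)).
In Python, from plant import r, optics gives the robot as it stands. The module is installed in compiled form; this text tells all that it offers.
- The arm moves only by the tool step_arm, never from a script. Its argument "increments" is a list of rows, each an object of numbers: "tx", "ty", "tz": the shift along the world's x, y, z in mm; "ax", "ay", "az": the turn, a rotation vector about the world's x, y, z in degrees; "claw": the gripper command: -1 is shut, 1 is fully open, values between are in proportion. In form: [{"tx": .., "ty": .., "tz": .., "ax": .., "ay": .., "az": .., "claw": ..}, ...]. A call has 1 to 12 rows; each row shifts and turns the commanded pose from where the row before left it; what a row does not reach is not made up. A row lasts 1/10 s, in which the tool goes at most 50 mm and 8.59 degrees, less where a joint would pass 70% of its speed; a pose out of reach is approached as far as the arm can. A call with a gripper value outside its range is refused whole. The fingers move at their own pace and stop on an object; "newtons" is the grip in N (left out, the last holds). Time passes only in rows, so rows that do not move let the fingers close. It gives the time, the measured TCP pose, the force and the opening at its end, in the units of the state.
- r.get_state(): the state, without advancing time (a new reading comes with each control period).
- optics.capture(name): name is "scene" or "top"; returns a dict with "image" (480x640x3 uint8, blue, green, red), "depth" (480x640 float32, m along the optical axis (not along the pixel's ray), 0 where there is no reading), "fx", "fy", "cx", "cy" (pixels), "R" (3x3) and "t" (3): a world point X has camera coordinates R X + t. Camera axes: x right, y down, z forward; pixel columns grow to the right and rows downward; lengths in m; the calibration is good to about 2 mm. A picture is of the moment at which its call begins.
- r.close_job(): hands the job in, once; it reports no verdict.
The state is a dict: "time_s": time; "joints": joint angles; "qd": joint speeds; "joint_torque": joint torques, N m; "tcp_pos": TCP position; "eef_rot": TCP orientation; "contact_force": force on the tool from outside, world axes, zero at the start; "moment": the same for the moment, N m; "gripper_width": finger opening in m.
Only numpy, scipy, OpenCV 4.12 (cv2) and the standard library are available. Lean on these libraries where they do the work, as an engineer would, in place of code of your own. Each camera call takes 0.05 s, during which the arm holds its last target. There are 200 camera calls.

TASK

See how many electricity units are left before the kettle goes on: on the prepaid-meter keypad among the tea things press 8, then 0, then 1, then the green Enter key, each one fully down to its stop and let up again before the next. Press no other key, press gently, only as hard as a fingertip would (under 20 N) so that the stand stays where it is, and leave the tea things as they stand.

Things in the scene. Friction and masses are not known exactly. Their poses are not given: they have to be found in the camera images.
- stand: Steel foot of the keypad: loose plate 160 x 104 mm, top 10 mm above the shelf; 1.1 kg with keypad, can be shoved. Origin: centre of its underside. It faces the cubby's open front, where the user stands: x points away from the user, to the display end, within 0.4 rad of straight at the robot; y to the user's left; z up. The grey keypad case, 162 x 92 x 24 mm, slopes up along x.
- hinge (a point): Middle of the case's hinge axis (along y), at x -66, z 22 mm of the stand; axes level, as the stand's. Stiff hinge (20 N on a key does not shift it) left anywhere from 16 to 40 deg above level: the slope is NOT reported, so feel for the keys. Square to the slope from the plane through this axis: case face 14 mm, tops of raised keys 20 mm. Display 117 to 161 mm up the slope.
- key_1 (a joint): 1 key, centred 93 mm up the slope from the hinge axis, y +24 mm. Travel in m: 0 up, 0.004 on its stop. Blank dark blue caps, 12 mm along the slope x 14 mm, laid out as on a telephone, 1 2 3 next to the display. Each key is a spring that moves square to the slope: 1.4 N starts it, 5 N holds it on its rubber stop, it comes up by itself. Pressed from 3 mm.
- key_2 (a joint): 2 key, centred 93 mm up the slope from the hinge axis, y +0 mm. Travel in m: 0 up, 0.004 on its stop.
- key_3 (a joint): 3 key, centred 93 mm up the slope from the hinge axis, y -24 mm. Travel in m: 0 up, 0.004 on its stop.
- key_4 (a joint): 4 key, centred 70 mm up the slope from the hinge axis, y +24 mm. Travel in m: 0 up, 0.004 on its stop.
- key_5 (a joint): 5 key, centred 70 mm up the slope from the hinge axis, y +0 mm. Travel in m: 0 up, 0.004 on its stop. Tiny raised pip.
- key_6 (a joint): 6 key, centred 70 mm up the slope from the hinge axis, y -24 mm. Travel in m: 0 up, 0.004 on its stop.
- key_7 (a joint): 7 key, centred 47 mm up the slope from the hinge axis, y +24 mm. Travel in m: 0 up, 0.004 on its stop.
- key_8 (a joint): 8 key, centred 47 mm up the slope from the hinge axis, y +0 mm. Travel in m: 0 up, 0.004 on its stop. The hidden slope leaves its height uncertain by about 10 mm either way: come down at 15 mm/s or slower, or the press overshoots.
- key_9 (a joint): 9 key, centred 47 mm up the slope from the hinge axis, y -24 mm. Travel in m: 0 up, 0.004 on its stop.
- key_clear (a joint): Clear key, centred 24 mm up the slope from the hinge axis, y +24 mm. Travel in m: 0 up, 0.004 on its stop. Red.
- key_0 (a joint): 0 key, centred 24 mm up the slope from the hinge axis, y +0 mm. Travel in m: 0 up, 0.004 on its stop.
- key_enter (a joint): Enter key, centred 24 mm up the slope from the hinge axis, y -24 mm. Travel in m: 0 up, 0.004 on its stop. Green.
- flask: Green steel vacuum flask with black push-release lid, radius 41 mm, handle at its +y side out to 72 mm, 260 mm tall. Origin: centre of its underside. Leave alone.
- caddy: Orange plastic tea caddy with cream hinged lid, 88 x 112 mm, 116 mm tall. Origin: centre of its underside. Leave alone.
- saucer: Green glass saucer, radius 68 mm, 16 mm high, on the keypad's +y side. Origin: centre of its underside. Leave alone.
- cup_a: White porcelain cup standing in the saucer, rim radius 38 mm, 62 mm tall, handle at its +y side out to 60 mm. Origin: centre of its underside. Leave alone.
- cup_b: Blue porcelain cup, same size as the white one. Origin: centre of its underside. Leave alone.
- teaspoon: Steel teaspoon lying on the keypad's -y side, 134 mm long along its x, 9 mm high at the bowl (+x end). Origin: under its middle. Leave alone.
- sugar_jar: Amber glass sugar jar with red cap, radius 36 mm, 105 mm tall. Origin: centre of its underside. Leave alone.

How it is judged (in metres and radians):
On the way, in this order (a step that is already met when the one before it is completed fails the run):
1. the 8 key is fully down (at least 3 of its 4 mm) and every other key is up (value of joint key_8 above 0.003 m and value of joint each of key_1, key_2, key_3, key_4, key_5, key_6, key_7, key_9, key_0, key_clear, key_enter below 0.001 m), for 0.05 s.
2. the 8 key is let up again: all keys up (value of joint each of key_1, key_2, key_3, key_4, key_5, key_6, key_7, key_8, key_9, key_0, key_clear, key_enter below 0.001 m), for 0.1 s.
3. the 0 key is fully down (at least 3 of its 4 mm) and every other key is up (value of joint key_0 above 0.003 m and value of joint each of key_1, key_2, key_3, key_4, key_5, key_6, key_7, key_8, key_9, key_clear, key_enter below 0.001 m), for 0.05 s.
4. the 0 key is let up again: all keys up (all of step 2), for 0.1 s.
5. the 1 key is fully down (at least 3 of its 4 mm) and every other key is up (value of joint key_1 above 0.003 m and value of joint each of key_2, key_3, key_4, key_5, key_6, key_7, key_8, key_9, key_0, key_clear, key_enter below 0.001 m), for 0.05 s.
6. the 1 key is let up again: all keys up (all of step 4), for 0.1 s.
7. the green Enter key is fully down (at least 3 of its 4 mm) and every other key is up (value of joint key_enter above 0.003 m and value of joint each of key_1, key_2, key_3, key_4, key_5, key_6, key_7, key_8, key_9, key_0, key_clear below 0.001 m), for 0.05 s.
8. the green Enter key is let up again: all keys up (all of step 6), for 0.1 s.
At the end, for the whole second after the job is handed in: 8, 0, 1 and Enter have each been pressed at least 3 of their 4 mm, alone and in that order, each let up before the next; all keys are up (less than 1 mm), the stand is at rest, level and within 12 mm of where it stood, and every tea thing stands within 20 mm of its place, untipped (all of step 8 and distance of stand from where it was at the start of the episode below 0.012 m and angle between stand's own z axis and vertical below 0.08 rad and linear speed of stand below 0.01 m/s and distance of each of flask, caddy, cup_a, cup_b, saucer, sugar_jar, teaspoon from where it was at the start of the episode below 0.02 m and angle between each of flask, caddy, cup_a, cup_b, saucer, sugar_jar, teaspoon's own z axis and vertical below 0.25 rad); the robot touches nothing.
It fails at once if a key that is not in the code is pressed (2 mm or more) (value of joint any of key_2, key_3, key_4, key_5, key_6, key_7, key_9, key_clear above 0.002 m).
It fails at once if the robot leans on the keypad or its stand with more than 20 N (contact force between stand and the arm above 20 N or contact force between stand and the fingers above 20 N).
It fails at once if the stand is pushed more than 12 mm or tips (distance of stand from where it was at the start of the episode above 0.012 m or angle between stand's own z axis and vertical above 0.12 rad).
It fails at once if a tea thing is knocked: moved more than 20 mm or tipped (distance of any of flask, caddy, cup_a, cup_b, saucer, sugar_jar, teaspoon from where it was at the start of the episode above 0.02 m or angle between any of flask, caddy, cup_a, cup_b, saucer, sugar_jar, teaspoon's own z axis and vertical above 0.25 rad).
It also fails if it takes over 54 s, if anything falls off the work surface, if the arm or the gripper's body presses on something with over 40 N, if the wrist force passes 120 N, or if a joint passes its speed limit or range.

## Working session

There is one attempt and no reset: what is moved stays moved. The work goes in short steps, Python scripts to look and compute and a tool call to move; the robot and the scene stay as the last step left them, time stands still between calls to the robot, and variables do not carry over. Pictures are saved under pics/ and viewed, about 8 in all and at most 12, crops included, and the job is handed in when it is done.

Besides the shell and the picture viewer there is one more tool, called after "Emit:" by a JSON object that holds its "fn" and its "kwargs", one argument or row to a line. step_arm: Moves the arm, as the interface text tells. Its arguments: {"type":"object","properties":{"increments":{"type":"array","items":{"type":"object","properties":{"tx":{"type":"number"},"ty":{"type":"number"},"tz":{"type":"number"},"ax":{"type":"number"},"ay":{"type":"number"},"az":{"type":"number"},"claw":{"type":"number"}}}},"newtons":{"type":"number"}},"required":["increments"]}

```bash
mkdir -p pics; python3 - <<'E'
from plant import r, optics
import cv2,numpy as np
for n in ("scene","top"):
    c=optics.capture(n); cv2.imwrite(f"pics/{n}0.png",c["image"]); np.savez(f"{n}0.npz",**c)
    print(n,c["fx"],c["cx"],c["cy"],np.round(c["R"],3).tolist(),np.round(c["t"],3), (c["depth"]>0).mean())
print(r.get_state(), r.finger_overhang)
E
```

```text
scene 609.2709561240533 318.8681730024625 233.5793116210492 [[-0.421, 0.907, 0.004], [0.781, 0.365, -0.507], [-0.461, -0.21, -0.862]] [ 0.242 -0.396  1.614] 0.995908203125
top 464.55918270685913 323.1468735991458 240.05222589202953 [[0.01, -1.0, 0.001], [-0.991, -0.01, -0.132], [0.132, 0.0, -0.991]] [-0.017  0.561  1.194] 0.9960546875
{'time_s': 0.1, 'joints': array([ 8.30857119e+01,  2.05862934e+01,  6.36948067e-01, -1.66321546e-02,
       -7.01363876e+01, -1.65066815e+01]), 'qd': array([-0.06417707, -0.24876936,  0.07481359,  0.12367155, -0.04740231,
        0.05786722]), 'joint_torque': array([-1.47123268e-03, -5.84162378e+01,  2.93751365e+01,  7.01546699e+00,
        1.02157283e-02, -4.41871282e-05]), 'tcp_pos': array([0.26816742, 0.61897692, 0.24471579]), 'eef_rot': array([ 1.79913358e+02, -9.36944571e-03, -2.34266255e+01]), 'contact_force': array([-0.37299144,  0.15256219, -0.00951305]), 'moment': array([ 0.00713753, -0.06166927, -0.00785641]), 'gripper_width': 0.08763659279844517} 0.019
```

View pics/scene0.png

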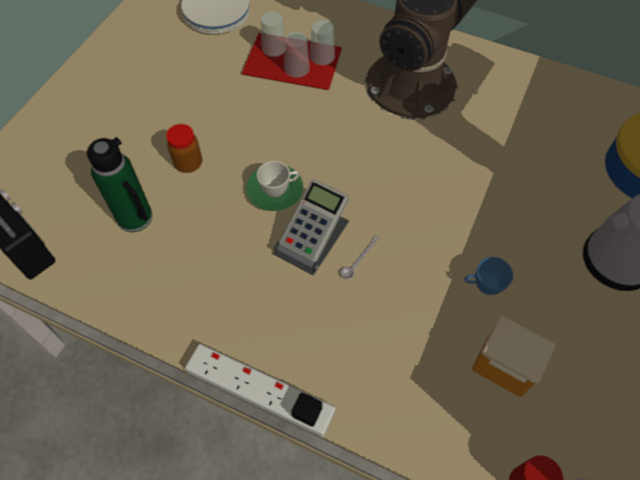

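View pics/top0.png

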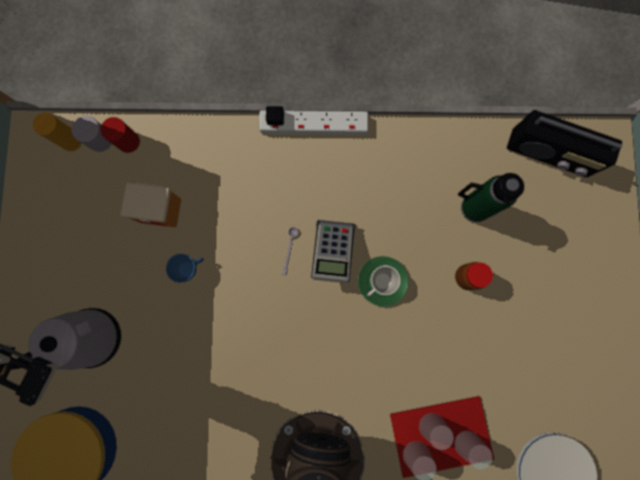

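The scene view shows the keypad at about (312,225) with the display toward the robot, the cup and saucer at (273,180) and the spoon at (360,255). The top view shows the keypad at (333,250) and the cup at (385,280). Next I'll measure the keys and the slope.

```bash
cat > m.py <<'E'
import cv2,numpy as np
def load(n):
    c=dict(np.load(n+"0.npz")); v,u=np.mgrid[:480,:640]; d=c["depth"]
    P=np.stack([(u-c["cx"])/c["fx"]*d,(v-c["cy"])/c["fy"]*d,d],-1)
    c["W"]=(P-c["t"])@c["R"]; c["hsv"]=cv2.cvtColor(c["image"],cv2.COLOR_BGR2HSV); return c
E
python3 - <<'E'
from m import *
for n,box in (("scene",(270,175,355,275)),("top",(308,214,362,288))):
    c=load(n); x0,y0,x1,y1=box
    W=c["W"][y0:y1,x0:x1].reshape(-1,3)
    im=c["image"][y0:y1,x0:x1]
    cv2.imwrite(f"pics/{n}_crop.png",cv2.resize(im,None,fx=7 if n=="top" else 6,fy=7 if n=="top" else 6,interpolation=cv2.INTER_CUBIC))
    tab=c["W"][300:420,230:300].reshape(-1,3) if n=="top" else c["W"][100:140,220:330].reshape(-1,3)
    print(n,"table z",np.median(tab[:,2]))
    S=W[(W[:,2]>0.035)&(W[:,2]<0.15)]
    # robust plane z=a x+b y+c
    w=np.ones(len(S),bool)
    for _ in range(8):
        A=np.c_[S,][:, :2]; A=np.c_[A,np.ones(len(A))]
        k=np.linalg.lstsq(A[w],S[w,2],rcond=None)[0]; e=S[:,2]-A@k; w=abs(e)<0.006
    g=-k[:2]; print("plane",k,"slope deg",np.degrees(np.arctan(np.hypot(*k[:2]))),"updir yaw",np.degrees(np.arctan2(k[1],k[0])),w.sum(),len(S),e[w].std())
    I=S[w]; rect=cv2.minAreaRect(I[:,:2].astype(np.float32)*1000); print(rect, I[:,2].min(),I[:,2].max())
    h=c["hsv"][y0:y1,x0:x1]
    for nm,m in (("red",((h[...,0]<8)|(h[...,0]>172))&(h[...,1]>130)),("green",(h[...,0]>45)&(h[...,0]<85)&(h[...,1]>120)),("dark",(h[...,2]<75)&(h[...,0]>95)&(h[...,0]<135)&(h[...,1]>60))):
        q,l,st,ce=cv2.connectedComponentsWithStats(m.astype(np.uint8))
        for i in range(1,q):
            if st[i,4]>=8: print(nm,st[i,4],ce[i]+[x0,y0],np.round(np.median(c["W"][y0:y1,x0:x1][l==i],0),4))
E
```

```text
scene table z 0.001656864063158301
plane [-0.4729334   0.04051919  0.32733571] slope deg 25.392101928908367 updir yaw 175.1030673163944 2731 3330 0.0028252039105936067
((535.4104614257812, -32.896636962890625), (98.5843734741211, 157.32464599609375), 83.75122833251953) 0.035049378890180644 0.11147652120906526
red 32 [289.0625  240.09375] [ 0.5879 -0.0644  0.0525]
green 241 [283.33609959 197.66804979] [ 0.4736 -0.1395  0.0097]
green 27 [308.33333333 250.18518519] [ 0.5924 -0.0159  0.052 ]
dark 21 [303.76190476 211.9047619 ] [ 0.5272 -0.058   0.0815]
dark 22 [313.45454545 216.68181818] [ 0.5293 -0.0336  0.0819]
dark 17 [298.88235294 221.17647059] [ 0.547  -0.0602  0.0717]
dark 22 [323.22727273 221.40909091] [ 0.531  -0.0094  0.0815]
dark 22 [308.36363636 226.04545455] [ 0.5489 -0.0362  0.0714]
dark 19 [293.84210526 230.73684211] [ 0.5676 -0.0623  0.0613]
dark 21 [318.23809524 231.0952381 ] [ 0.5519 -0.0113  0.0713]
dark 20 [303.5 235.5] [ 0.5707 -0.0383  0.0628]
dark 22 [313.22727273 240.40909091] [ 0.5726 -0.0142  0.0616]
dark 21 [298.76190476 244.9047619 ] [ 0.5906 -0.0406  0.0529]
t
[... 316 characters left out ...]
[344.14285714 230.        ] [ 0.5866 -0.0658  0.0506]
green 12 [326.16666667 228.08333333] [ 0.5909 -0.0182  0.052 ]
green 25 [360.6 279.2] [ 0.4602 -0.113   0.0145]
dark 10 [335.2 229. ] [ 0.5889 -0.042   0.0509]
dark 10 [325.3 235.2] [ 0.5711 -0.0158  0.0613]
dark 10 [334.5 236.2] [ 0.5685 -0.0405  0.0623]
dark 10 [343.5 237.2] [ 0.5662 -0.0639  0.0601]
dark 10 [324.5 242.8] [ 0.5493 -0.0146  0.071 ]
dark 9 [333.55555556 243.66666667] [ 0.5472 -0.039   0.07  ]
dark 12 [343.16666667 244.91666667] [ 0.5443 -0.0624  0.0709]
dark 12 [323.5 250. ] [ 0.5297 -0.0122  0.0814]
dark 11 [333.36363636 251.09090909] [ 0.5276 -0.0366  0.0791]
dark 11 [342.36363636 252.09090909] [ 0.525  -0.0596  0.0805]
```

View pics/scene_crop.png

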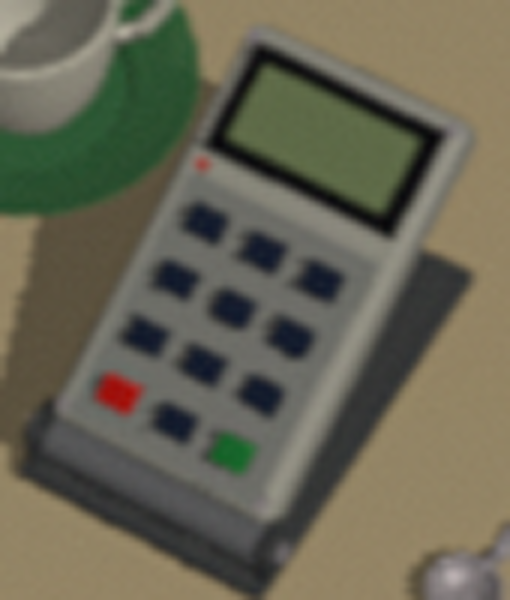

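```bash
cat > keys.py <<'E'
from m import *
from scipy.spatial.transform import Rotation as Ro
S=np.array([[.5272,-.058,.0815],[.5293,-.0336,.0819],[.531,-.0094,.0815],[.547,-.0602,.0717],[.5489,-.0362,.0714],[.5519,-.0113,.0713],[.5676,-.0623,.0613],[.5707,-.0383,.0628],[.5726,-.0142,.0616],[.5879,-.0644,.0525],[.5906,-.0406,.0529],[.5924,-.0159,.052]])
T=np.array([[.525,-.0596,.0805],[.5276,-.0366,.0791],[.5297,-.0122,.0814],[.5443,-.0624,.0709],[.5472,-.039,.07],[.5493,-.0146,.071],[.5662,-.0639,.0601],[.5685,-.0405,.0623],[.5711,-.0158,.0613],[.5866,-.0658,.0506],[.5889,-.042,.0509],[.5909,-.0182,.052]])
L=np.array([[s,y,20] for s in(93,70,47,24) for y in(24,0,-24)])/1000
def fit(M):
    r,_=Ro.align_vectors(M-M.mean(0),L-L.mean(0)); R=r.as_matrix(); t=M.mean(0)-R@L.mean(0); return R,t,np.sqrt(((L@R.T+t-M)**2).sum(1).mean())
R,t,e=fit((S+T)/2); K=dict(zip("1 2 3 4 5 6 7 8 9 C 0 E".split(),L@R.T+t))
E
python3 - <<'E'
from keys import *
np.set_printoptions(precision=4,suppress=True)
for M in (S,T,(S+T)/2):
    R_,t_,e_=fit(M); x=R_[:,0]; print("slope",np.degrees(np.arcsin(x[2])),"yaw",np.degrees(np.arctan2(x[1],x[0])),"roll z of y",R_[2,1],"hinge",t_,"rms",e_)
print(R); [print(k,K[k]) for k in "801E"]
import itertools
H={}
for n in("scene","top"):
    W=load(n)["W"].reshape(-1,3)
    for gx in np.arange(.1,.8,.1):
        for gy in np.arange(-.2,.8,.1):
            m=(abs(W[:,0]-gx)<.05)&(abs(W[:,1]-gy)<.05)
            H[round(gx,1),round(gy,1)]=max(H.get((round(gx,1),round(gy,1)),0),np.percentile(W[m,2],99.5) if m.sum()>20 else 0)
print("cols y -.2...7")
for gx in np.arange(.1,.8,.1): print(round(gx,1),[round(float(H[round(gx,1),round(gy,1)]),2) for gy in np.arange(-.2,.8,.1)])
E
```

```text
slope 25.27022398376401 yaw 174.07384033536846 roll z of y 0.006353458360966971 hinge [ 0.6039 -0.0418  0.0238] rms 0.0007602144420621604
slope 25.122306399436376 yaw 174.77076268717695 roll z of y -0.01823108555542015 hinge [ 0.6023 -0.0429  0.0229] rms 0.0009208046601679125
slope 25.19534857052345 yaw 174.4222050407777 roll z of y -0.005855970771093524 hinge [ 0.6031 -0.0423  0.0234] rms 0.0006790457609254409
[[-0.9006 -0.0999  0.4231]
 [ 0.088  -0.995  -0.0478]
 [ 0.4257 -0.0059  0.9048]]
8 [ 0.5692 -0.0391  0.0615]
0 [ 0.5899 -0.0412  0.0517]
1 [ 0.5254 -0.059   0.0809]
E [ 0.5923 -0.0173  0.0518]
cols y -.2...7
0.1 [0.02, 0.25, 0.28, 0.23, 0.01, 0.01, 0.01, 0.1, 0.1, 0.1]
0.2 [0.01, 0.01, 0.01, 0.01, 0.01, 0.01, 0.01, 0.34, 0.34, 0.18]
0.3 [0.01, 0.01, 0.01, 0.01, 0.01, 0.01, 0.01, 0.34, 0.36, 0.27]
0.4 [0.07, 0.09, 1.26, 0.01, 0.01, 0.04, 0.06, 0.17, 0.18, 0.01]
0.5 [0.07, 0.11, 0.11, 0.01, 0.01, 0.07, 0.07, 0.01, 0.01, 0.01]
0.6 [0.01, 0.07, 0.07, 0.01, 0.01, 0.01, 0.12, 0.12, 0.01, 0.01]
0.7 [0.01, 0.01, 0.01, 0.01, 0.01, 0.01, 0.12, 0.12, 0.01, 0.01]
```

```bash
python3 - <<'E'
from m import *
np.set_printoptions(precision=3,suppress=True)
c=load("top"); im=c["image"][290:430,0:140]; cv2.imwrite("pics/kettle.png",cv2.resize(im,None,fx=4,fy=4))
for u,v in ((48,343),(70,330),(90,325),(110,345),(100,360),(85,315),(15,355),(25,380),(40,385),(5,370)): print((u,v),c["W"][v,u])
E
```

```text
(48, 343) [0.302 0.595 0.209]
(70, 330) [0.329 0.561 0.185]
(90, 325) [0.34  0.527 0.164]
(110, 345) [0.285 0.527 0.054]
(100, 360) [0.248 0.547 0.059]
(85, 315) [0.361 0.57  0.106]
(15, 355) [0.287 0.602 0.307]
(25, 380) [0.24  0.571 0.317]
(40, 385) [0.234 0.531 0.333]
(5, 370) [0.26  0.607 0.324]
```

View pics/kettle.png

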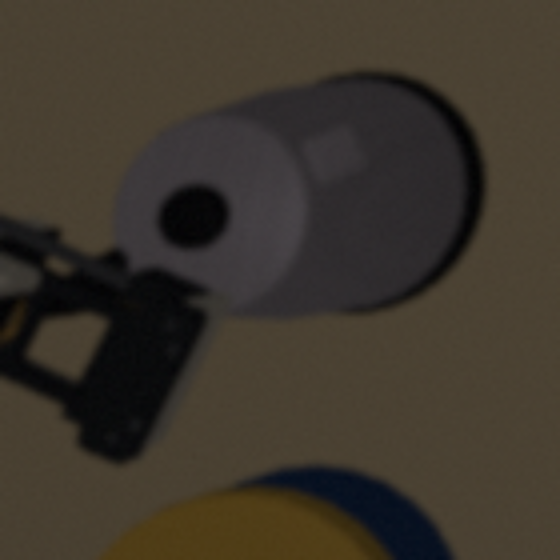

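```bash
cat > plan.py <<'E'
import sys
from keys import *
from plant import r
np.set_printoptions(precision=2,suppress=True)
x,y,n=R.T
Rt=np.c_[np.cross(y,-n),y,-n]
def rep(key,clear,off=.0545):
    s=r.get_state(); P=K[key]-off*y+(.019+clear)*n
    C=Ro.from_euler("xyz",s["eef_rot"],degrees=True)
    print("t",s["time_s"],"tcp",s["tcp_pos"]*1e3,"F",s["contact_force"],"F.n",s["contact_force"]@n,"w",s["gripper_width"])
    D=R.T@(P-s["tcp_pos"])*1e3
    print("to",key,"dmm",(P-s["tcp_pos"])*1e3,"in slope frame",D,"rotvec",np.degrees((Ro.from_matrix(Rt)*C.inv()).as_rotvec()))
if __name__=="__main__": rep(sys.argv[1],float(sys.argv[2])/1e3)
E
python3 plan.py 8 80
```

```text
t 0.1 tcp [268.17 618.98 244.72] F [-0.37  0.15 -0.01] F.n -0.17369785043899075 w 0.08763659279844517
to 8 dmm [ 348.37 -608.62  -93.36] in slope frame [-407.    571.3    92.01] rotvec [ 6.77 24.38 17.46]
```

Emit:
{"fn": "step_arm", "kwargs": {
  "increments": [
    {"tz":40,"claw":1},
    {"tz":40,"claw":1},
    {"tz":30,"claw":1}
  ]
}}

```text
$.increments[0]: bad value
```

Emit:
{"fn": "step_arm", "kwargs": {
  "increments": [
    {"tx":0,"ty":0,"tz":40,"ax":0,"ay":0,"az":0,"claw":1},
    {"tx":0,"ty":0,"tz":40,"ax":0,"ay":0,"az":0,"claw":1}
  ]
}}

```text
time_s: 0.3
tcp_pos: [0.2681, 0.6186, 0.3247]
eef_rot: [179.8, -0.1, -23.4]
contact_force: [0.1, 1.0, 0.1]
gripper_width: 0.0877
```

Emit:
{"fn": "step_arm", "kwargs": {
  "increments": [
    {"tx":23,"ty":-40,"tz":0,"ax":0.56,"ay":2.03,"az":1.46,"claw":1},
    {"tx":23,"ty":-40,"tz":0,"ax":0.56,"ay":2.03,"az":1.46,"claw":1},
    {"tx":23,"ty":-40,"tz":0,"ax":0.56,"ay":2.03,"az":1.46,"claw":1},
    {"tx":23,"ty":-40,"tz":0,"ax":0.56,"ay":2.03,"az":1.46,"claw":1},
    {"tx":23,"ty":-40,"tz":0,"ax":0.56,"ay":2.03,"az":1.46,"claw":1},
    {"tx":23,"ty":-40,"tz":0,"ax":0.56,"ay":2.03,"az":1.46,"claw":1},
    {"tx":23,"ty":-40,"tz":0,"ax":0.56,"ay":2.03,"az":1.46,"claw":1},
    {"tx":23,"ty":-40,"tz":0,"ax":0.56,"ay":2.03,"az":1.46,"claw":1},
    {"tx":23,"ty":-40,"tz":0,"ax":0.56,"ay":2.03,"az":1.46,"claw":1},
    {"tx":23,"ty":-40,"tz":0,"ax":0.56,"ay":2.03,"az":1.46,"claw":1},
    {"tx":23,"ty":-40,"tz":0,"ax":0.56,"ay":2.03,"az":1.46,"claw":1},
    {"tx":23,"ty":-40,"tz":0,"ax":0.56,"ay":2.03,"az":1.46,"claw":1}
  ]
}}

```text
time_s: 1.5
tcp_pos: [0.5449, 0.1376, 0.3254]
eef_rot: [-179.5, 25.3, -5.4]
contact_force: [0.5, 1.4, 0.1]
gripper_width: 0.0876
```

```bash
python3 plan.py 8 60
```

```text
t 1.5 tcp [544.92 137.57 325.4 ] F [0.51 1.42 0.09] F.n 0.2292590828110546 w 0.08763496213175162
to 8 dmm [  63.15 -126.26 -192.14] in slope frame [-149.77  120.44 -141.1 ] rotvec [-0.1  -0.07 -0.09]
```

Emit:
{"fn": "step_arm", "kwargs": {
  "increments": [
    {"tx":21,"ty":-42,"tz":0,"ax":0,"ay":0,"az":0,"claw":1},
    {"tx":21,"ty":-42,"tz":0,"ax":0,"ay":0,"az":0,"claw":1},
    {"tx":21,"ty":-42,"tz":0,"ax":0,"ay":0,"az":0,"claw":1},
    {"tx":0,"ty":0,"tz":-40,"ax":0,"ay":0,"az":0,"claw":1},
    {"tx":0,"ty":0,"tz":-40,"ax":0,"ay":0,"az":0,"claw":1},
    {"tx":0,"ty":0,"tz":-40,"ax":0,"ay":0,"az":0,"claw":1},
    {"tx":0,"ty":0,"tz":-40,"ax":0,"ay":0,"az":0,"claw":1},
    {"tx":0,"ty":0,"tz":-32,"ax":0,"ay":0,"az":0,"claw":1},
    {"tx":0,"ty":0,"tz":0,"ax":0,"ay":0,"az":0,"claw":1}
  ]
}}

```text
time_s: 2.4
tcp_pos: [0.6043, 0.0132, 0.1285]
eef_rot: [-179.7, 25.7, -5.6]
contact_force: [-0.0, 0.6, 0.0]
gripper_width: 0.0876
```

```bash
python3 plan.py 8 20; python3 - <<'E'
from plant import optics
import cv2,numpy as np
c=optics.capture("scene"); np.savez("s1.npz",**c); print(c["t"])
im=c["image"][120:300,230:430]; cv2.imwrite("pics/s1.png",cv2.convertScaleAbs(cv2.resize(im,None,fx=3.3,fy=3.3,interpolation=cv2.INTER_CUBIC),alpha=1.6))
E
```

```text
t 2.4 tcp [604.27  13.18 128.51] F [-0.    0.64  0.02] F.n -0.014404477105051766 w 0.08760527358117218
to 8 dmm [-13.12   0.05 -31.44] in slope frame [ -1.56   1.45 -34.  ] rotvec [ 0.01 -0.52  0.02]
[ 0.24169889 -0.39558684  1.61433576]
```

View pics/s1.png

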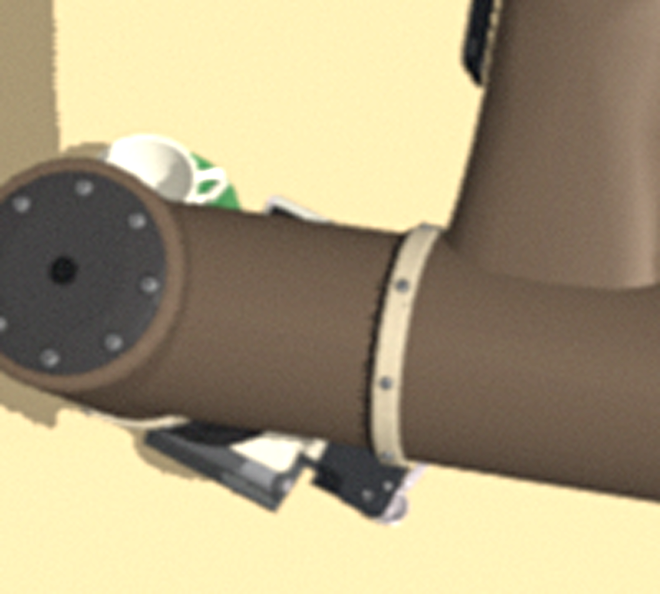

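The scene camera's view of the fingers is blocked by the arm: only the far finger, at about (360,490), and the case's front edge, at about (220,465), can be seen. I'll go by kinematics and feel.

Emit:
{"fn": "step_arm", "kwargs": {
  "increments": [
    {"tx":-4,"ty":0,"tz":-9,"ax":0,"ay":-0.5,"az":0,"claw":1},
    {"tx":-4,"ty":0,"tz":-9,"ax":0,"ay":0,"az":0,"claw":1},
    {"tx":-3,"ty":0,"tz":-8,"ax":0,"ay":0,"az":0,"claw":1},
    {"tx":-2,"ty":0,"tz":-4,"ax":0,"ay":0,"az":0,"claw":1},
    {"tx":0,"ty":0,"tz":0,"ax":0,"ay":0,"az":0,"claw":1},
    {"tx":0,"ty":0,"tz":0,"ax":0,"ay":0,"az":0,"claw":1}
  ]
}}

```text
time_s: 3.05
tcp_pos: [0.5946, 0.0133, 0.104]
eef_rot: [-179.5, 24.6, -5.5]
contact_force: [-0.4, 0.3, 0.7]
gripper_width: 0.0874
```

```bash
python3 plan.py 8 10
```

```text
t 3.05 tcp [594.59  13.31 103.96] F [-0.39  0.32  0.67] F.n 0.42187758843673334 w 0.08739757494393077
to 8 dmm [ -7.67   0.39 -15.94] in slope frame [  0.16   0.47 -17.69] rotvec [-0.04  0.56 -0.05]
```

Emit:
{"fn": "step_arm", "kwargs": {
  "increments": [
    {"tx":-0.8,"ty":0.1,"tz":-1.8,"ax":0,"ay":0.5,"az":0,"claw":1},
    {"tx":-0.8,"ty":0.1,"tz":-1.8,"ax":0,"ay":0,"az":0,"claw":1},
    {"tx":-0.8,"ty":0.1,"tz":-1.8,"ax":0,"ay":0,"az":0,"claw":1},
    {"tx":-0.8,"ty":0.1,"tz":-1.8,"ax":0,"ay":0,"az":0,"claw":1},
    {"tx":-0.8,"ty":0.1,"tz":-1.8,"ax":0,"ay":0,"az":0,"claw":1},
    {"tx":-0.8,"ty":0.1,"tz":-1.8,"ax":0,"ay":0,"az":0,"claw":1},
    {"tx":-0.8,"ty":0.1,"tz":-1.8,"ax":0,"ay":0,"az":0,"claw":1},
    {"tx":0,"ty":0,"tz":0,"ax":0,"ay":0,"az":0,"claw":1},
    {"tx":0,"ty":0,"tz":0,"ax":0,"ay":0,"az":0,"claw":1}
  ]
}}

```text
time_s: 3.95
tcp_pos: [0.5887, 0.0141, 0.091]
eef_rot: [-179.6, 25.2, -5.5]
contact_force: [0.3, 0.9, -0.2]
gripper_width: 0.0873
```

```bash
python3 plan.py 8 0
```

```text
t 3.95 tcp [588.74  14.06  90.97] F [ 0.32  0.92 -0.21] F.n -0.09870824223220664 w 0.08727393772982883
to 8 dmm [ -6.05   0.12 -12.01] in slope frame [  0.35   0.56 -13.43] rotvec [-0.04  0.03 -0.04]
```

Emit:
{"fn": "step_arm", "kwargs": {
  "increments": [
    {"tx":-0.4,"ty":0.05,"tz":-0.9,"ax":0,"ay":0,"az":0,"claw":1},
    {"tx":-0.4,"ty":0.05,"tz":-0.9,"ax":0,"ay":0,"az":0,"claw":1},
    {"tx":-0.4,"ty":0.05,"tz":-0.9,"ax":0,"ay":0,"az":0,"claw":1},
    {"tx":-0.4,"ty":0.05,"tz":-0.9,"ax":0,"ay":0,"az":0,"claw":1},
    {"tx":-0.4,"ty":0.05,"tz":-0.9,"ax":0,"ay":0,"az":0,"claw":1},
    {"tx":-0.4,"ty":0.05,"tz":-0.9,"ax":0,"ay":0,"az":0,"claw":1},
    {"tx":-0.4,"ty":0.05,"tz":-0.9,"ax":0,"ay":0,"az":0,"claw":1},
    {"tx":-0.4,"ty":0.05,"tz":-0.9,"ax":0,"ay":0,"az":0,"claw":1},
    {"tx":-0.4,"ty":0.05,"tz":-0.9,"ax":0,"ay":0,"az":0,"claw":1},
    {"tx":-0.4,"ty":0.05,"tz":-0.9,"ax":0,"ay":0,"az":0,"claw":1},
    {"tx":0,"ty":0,"tz":0,"ax":0,"ay":0,"az":0,"claw":1}
  ]
}}

```text
time_s: 5.05
tcp_pos: [0.5846, 0.0146, 0.0818]
eef_rot: [-179.6, 25.2, -5.5]
contact_force: [0.5, -0.3, -0.5]
gripper_width: 0.0877
```

```bash
python3 plan.py 8 0
```

```text
t 5.05 tcp [584.59  14.57  81.82] F [ 0.47 -0.26 -0.5 ] F.n -0.23979021655539268 w 0.08767635028812318
to 8 dmm [-1.9  -0.39 -2.85] in slope frame [ 0.47  0.59 -3.36] rotvec [-0.04  0.02 -0.03]
```

Tracking is good, and I expect contact in about 3.4 mm. I'll go on in short strokes and check the force after each.

Emit:
{"fn": "step_arm", "kwargs": {
  "increments": [
    {"tx":-0.4,"ty":0.05,"tz":-0.9,"ax":0,"ay":0,"az":0,"claw":1},
    {"tx":-0.4,"ty":0.05,"tz":-0.9,"ax":0,"ay":0,"az":0,"claw":1},
    {"tx":-0.4,"ty":0.05,"tz":-0.9,"ax":0,"ay":0,"az":0,"claw":1},
    {"tx":0,"ty":0,"tz":0,"ax":0,"ay":0,"az":0,"claw":1}
  ]
}}

```text
time_s: 5.45
tcp_pos: [0.5834, 0.0147, 0.0791]
eef_rot: [-179.6, 25.2, -5.5]
contact_force: [0.5, -0.0, -0.3]
gripper_width: 0.0875
```

Emit:
{"fn": "step_arm", "kwargs": {
  "increments": [
    {"tx":-0.4,"ty":0.05,"tz":-0.9,"ax":0,"ay":0,"az":0,"claw":1},
    {"tx":-0.4,"ty":0.05,"tz":-0.9,"ax":0,"ay":0,"az":0,"claw":1},
    {"tx":0,"ty":0,"tz":0,"ax":0,"ay":0,"az":0,"claw":1}
  ]
}}

```text
time_s: 5.75
tcp_pos: [0.5829, 0.0148, 0.0776]
eef_rot: [-179.6, 25.1, -5.5]
contact_force: [1.0, -0.4, 1.3]
gripper_width: 0.0876
```

Emit:
{"fn": "step_arm", "kwargs": {
  "increments": [
    {"tx":-0.4,"ty":0.05,"tz":-0.9,"ax":0,"ay":0,"az":0,"claw":1},
    {"tx":0,"ty":0,"tz":0,"ax":0,"ay":0,"az":0,"claw":1}
  ]
}}

```text
time_s: 5.95
tcp_pos: [0.5824, 0.0148, 0.0767]
eef_rot: [-179.6, 25.1, -5.5]
contact_force: [0.3, -0.2, 3.9]
gripper_width: 0.0876
```

Emit:
{"fn": "step_arm", "kwargs": {
  "increments": [
    {"tx":-0.4,"ty":0.05,"tz":-0.9,"ax":0,"ay":0,"az":0,"claw":1},
    {"tx":0,"ty":0,"tz":0,"ax":0,"ay":0,"az":0,"claw":1}
  ]
}}

```text
time_s: 6.15
tcp_pos: [0.582, 0.0149, 0.0758]
eef_rot: [-179.6, 25.2, -5.5]
contact_force: [0.7, 0.3, 4.6]
gripper_width: 0.0874
```

```bash
python3 plan.py 8 0
```

```text
t 6.15 tcp [581.99  14.85  75.76] F [0.74 0.34 4.57] F.n 4.428281916491011 w 0.08744125674633112
to 8 dmm [ 0.7  -0.67  3.21] in slope frame [0.67 0.58 3.23] rotvec [-0.04  0.04 -0.04]
```

Emit:
{"fn": "step_arm", "kwargs": {
  "increments": [
    {"tx":-0.4,"ty":0.05,"tz":-0.9,"ax":0,"ay":0,"az":0,"claw":1},
    {"tx":0,"ty":0,"tz":0,"ax":0,"ay":0,"az":0,"claw":1}
  ]
}}

```text
time_s: 6.35
tcp_pos: [0.5816, 0.0149, 0.0749]
eef_rot: [-179.6, 25.2, -5.5]
contact_force: [0.9, 0.6, 4.8]
gripper_width: 0.0879
```

Emit:
{"fn": "step_arm", "kwargs": {
  "increments": [
    {"tx":-0.2,"ty":0.02,"tz":-0.5,"ax":0,"ay":0,"az":0,"claw":1},
    {"tx":0,"ty":0,"tz":0,"ax":0,"ay":0,"az":0,"claw":1}
  ]
}}

```text
time_s: 6.55
tcp_pos: [0.5815, 0.0149, 0.0746]
eef_rot: [-179.6, 25.1, -5.5]
contact_force: [0.9, -0.9, 5.9]
gripper_width: 0.0874
```

```bash
python3 plan.py 8 0
```

```text
t 6.55 tcp [581.5   14.91  74.6 ] F [ 0.87 -0.9   5.87] F.n 5.725138867662808 w 0.0873851162066088
to 8 dmm [ 1.19 -0.73  4.37] in slope frame [0.73 0.58 4.49] rotvec [-0.04  0.05 -0.05]
```

Emit:
{"fn": "step_arm", "kwargs": {
  "increments": [
    {"tx":-0.2,"ty":0.02,"tz":-0.5,"ax":0,"ay":0,"az":0,"claw":1},
    {"tx":0,"ty":0,"tz":0,"ax":0,"ay":0,"az":0,"claw":1}
  ]
}}

```text
time_s: 6.75
tcp_pos: [0.5815, 0.0149, 0.0745]
eef_rot: [-179.6, 25.1, -5.5]
contact_force: [1.0, -0.2, 8.1]
gripper_width: 0.0878
```

Emit:
{"fn": "step_arm", "kwargs": {
  "increments": [
    {"tx":1.7,"ty":-0.2,"tz":3.6,"ax":0,"ay":0,"az":0,"claw":1},
    {"tx":1.7,"ty":-0.2,"tz":3.6,"ax":0,"ay":0,"az":0,"claw":1},
    {"tx":1.7,"ty":-0.2,"tz":3.6,"ax":0,"ay":0,"az":0,"claw":1},
    {"tx":1.7,"ty":-0.2,"tz":3.6,"ax":0,"ay":0,"az":0,"claw":1},
    {"tx":0,"ty":0,"tz":0,"ax":0,"ay":0,"az":0,"claw":1},
    {"tx":0,"ty":0,"tz":0,"ax":0,"ay":0,"az":0,"claw":1}
  ]
}}

```text
time_s: 7.35
tcp_pos: [0.5878, 0.0142, 0.088]
eef_rot: [-179.6, 25.2, -5.5]
contact_force: [-0.2, 0.2, 0.5]
gripper_width: 0.0876
```

```bash
python3 plan.py 0 10
```

```text
t 7.35 tcp [587.84  14.24  88.02] F [-0.2   0.15  0.54] F.n 0.39852836545514175 w 0.0875627748188386
to 0 dmm [19.79 -2.56 -9.8 ] in slope frame [-22.22   0.63  -0.37] rotvec [-0.06  0.03 -0.03]
```

The 8 key hit its stop (8 N, no further travel) and came up. Next is 0.

Emit:
{"fn": "step_arm", "kwargs": {
  "increments": [
    {"tx":6.7,"ty":-0.9,"tz":-3.2,"ax":0,"ay":0,"az":0,"claw":1},
    {"tx":6.7,"ty":-0.9,"tz":-3.2,"ax":0,"ay":0,"az":0,"claw":1},
    {"tx":6.4,"ty":-0.8,"tz":-3.4,"ax":0,"ay":0,"az":0,"claw":1},
    {"tx":0,"ty":0,"tz":0,"ax":0,"ay":0,"az":0,"claw":1},
    {"tx":0,"ty":0,"tz":0,"ax":0,"ay":0,"az":0,"claw":1}
  ]
}}

```text
time_s: 7.85
tcp_pos: [0.6077, 0.0115, 0.0778]
eef_rot: [-179.6, 25.2, -5.5]
contact_force: [0.8, 0.3, -0.5]
gripper_width: 0.0878
```

```bash
python3 plan.py 0 0
```

```text
t 7.85 tcp [607.66  11.46  77.79] F [ 0.75  0.33 -0.5 ] F.n -0.15023681144757717 w 0.08775958356989648
to 0 dmm [-4.25  0.7  -8.61] in slope frame [ 0.22 -0.22 -9.62] rotvec [-0.04 -0.02 -0.02]
```

Emit:
{"fn": "step_arm", "kwargs": {
  "increments": [
    {"tx":-0.4,"ty":0.05,"tz":-0.9,"ax":0,"ay":0,"az":0,"claw":1},
    {"tx":-0.4,"ty":0.05,"tz":-0.9,"ax":0,"ay":0,"az":0,"claw":1},
    {"tx":-0.4,"ty":0.05,"tz":-0.9,"ax":0,"ay":0,"az":0,"claw":1},
    {"tx":-0.4,"ty":0.05,"tz":-0.9,"ax":0,"ay":0,"az":0,"claw":1},
    {"tx":-0.4,"ty":0.05,"tz":-0.9,"ax":0,"ay":0,"az":0,"claw":1},
    {"tx":-0.4,"ty":0.05,"tz":-0.9,"ax":0,"ay":0,"az":0,"claw":1},
    {"tx":-0.4,"ty":0.05,"tz":-0.9,"ax":0,"ay":0,"az":0,"claw":1},
    {"tx":-0.4,"ty":0.05,"tz":-0.9,"ax":0,"ay":0,"az":0,"claw":1},
    {"tx":-0.4,"ty":0.05,"tz":-0.9,"ax":0,"ay":0,"az":0,"claw":1},
    {"tx":-0.4,"ty":0.05,"tz":-0.9,"ax":0,"ay":0,"az":0,"claw":1},
    {"tx":-0.4,"ty":0.05,"tz":-0.9,"ax":0,"ay":0,"az":0,"claw":1},
    {"tx":0,"ty":0,"tz":0,"ax":0,"ay":0,"az":0,"claw":1}
  ]
}}

```text
time_s: 9.05
tcp_pos: [0.6034, 0.0121, 0.0685]
eef_rot: [-179.6, 25.2, -5.5]
contact_force: [0.4, -0.7, 1.8]
gripper_width: 0.0878
```

Emit:
{"fn": "step_arm", "kwargs": {
  "increments": [
    {"tx":-0.4,"ty":0.05,"tz":-0.9,"ax":0,"ay":0,"az":0,"claw":1},
    {"tx":-0.4,"ty":0.05,"tz":-0.9,"ax":0,"ay":0,"az":0,"claw":1},
    {"tx":0,"ty":0,"tz":0,"ax":0,"ay":0,"az":0,"claw":1}
  ]
}}

```text
time_s: 9.35
tcp_pos: [0.6026, 0.0122, 0.0668]
eef_rot: [-179.6, 25.2, -5.5]
contact_force: [0.2, -0.5, 3.5]
gripper_width: 0.0873
```

```bash
python3 plan.py 0 0
```

```text
t 9.35 tcp [602.59  12.2   66.82] F [ 0.2  -0.52  3.47] F.n 3.253043076100344 w 0.08729086600840069
to 0 dmm [ 0.81 -0.04  2.36] in slope frame [ 0.27 -0.05  2.48] rotvec [-0.04  0.05 -0.04]
```

Emit:
{"fn": "step_arm", "kwargs": {
  "increments": [
    {"tx":-0.4,"ty":0.05,"tz":-0.9,"ax":0,"ay":0,"az":0,"claw":1},
    {"tx":-0.4,"ty":0.05,"tz":-0.9,"ax":0,"ay":0,"az":0,"claw":1},
    {"tx":0,"ty":0,"tz":0,"ax":0,"ay":0,"az":0,"claw":1}
  ]
}}

```text
time_s: 9.65
tcp_pos: [0.6018, 0.0123, 0.065]
eef_rot: [-179.6, 25.2, -5.5]
contact_force: [0.3, -0.2, 4.4]
gripper_width: 0.0877
```

Emit:
{"fn": "step_arm", "kwargs": {
  "increments": [
    {"tx":-0.2,"ty":0.02,"tz":-0.5,"ax":0,"ay":0,"az":0,"claw":1},
    {"tx":0,"ty":0,"tz":0,"ax":0,"ay":0,"az":0,"claw":1}
  ]
}}

```text
time_s: 9.85
tcp_pos: [0.6017, 0.0123, 0.0648]
eef_rot: [-179.6, 25.1, -5.5]
contact_force: [-0.5, 0.4, 6.5]
gripper_width: 0.0876
```

```bash
python3 plan.py 0 0
```

```text
t 9.85 tcp [601.71  12.31  64.81] F [-0.47  0.36  6.46] F.n 5.6273936498412285 w 0.08761004440370626
to 0 dmm [ 1.69 -0.15  4.37] in slope frame [ 0.32 -0.05  4.68] rotvec [-0.03  0.06 -0.05]
```

Emit:
{"fn": "step_arm", "kwargs": {
  "increments": [
    {"tx":1.7,"ty":-0.2,"tz":3.6,"ax":0,"ay":0,"az":0,"claw":1},
    {"tx":1.7,"ty":-0.2,"tz":3.6,"ax":0,"ay":0,"az":0,"claw":1},
    {"tx":1.7,"ty":-0.2,"tz":3.6,"ax":0,"ay":0,"az":0,"claw":1},
    {"tx":1.7,"ty":-0.2,"tz":3.6,"ax":0,"ay":0,"az":0,"claw":1},
    {"tx":1.7,"ty":-0.2,"tz":3.6,"ax":0,"ay":0,"az":0,"claw":1},
    {"tx":0,"ty":0,"tz":0,"ax":0,"ay":0,"az":0,"claw":1},
    {"tx":0,"ty":0,"tz":0,"ax":0,"ay":0,"az":0,"claw":1}
  ]
}}

```text
time_s: 10.55
tcp_pos: [0.61, 0.0114, 0.0823]
eef_rot: [-179.6, 25.2, -5.5]
contact_force: [0.3, 0.2, -0.2]
gripper_width: 0.0878
```

```bash
python3 plan.py 1 10
```

```text
t 10.55 tcp [610.02  11.38  82.31] F [ 0.31  0.22 -0.2 ] F.n -0.05688391406642213 w 0.0878483992095923
to 1 dmm [-66.92 -17.51  25.15] in slope frame [69.44 23.96 -4.72] rotvec [-0.05  0.03 -0.03]
```

Emit:
{"fn": "step_arm", "kwargs": {
  "increments": [
    {"tx":-8.4,"ty":-2.2,"tz":3.2,"ax":0,"ay":0,"az":0,"claw":1},
    {"tx":-8.4,"ty":-2.2,"tz":3.2,"ax":0,"ay":0,"az":0,"claw":1},
    {"tx":-8.4,"ty":-2.2,"tz":3.2,"ax":0,"ay":0,"az":0,"claw":1},
    {"tx":-8.4,"ty":-2.2,"tz":3.2,"ax":0,"ay":0,"az":0,"claw":1},
    {"tx":-8.4,"ty":-2.2,"tz":3.2,"ax":0,"ay":0,"az":0,"claw":1},
    {"tx":-8.4,"ty":-2.2,"tz":3.2,"ax":0,"ay":0,"az":0,"claw":1},
    {"tx":-8.4,"ty":-2.2,"tz":3.2,"ax":0,"ay":0,"az":0,"claw":1},
    {"tx":-8.1,"ty":-2.1,"tz":2.8,"ax":0,"ay":0,"az":0,"claw":1},
    {"tx":0,"ty":0,"tz":0,"ax":0,"ay":0,"az":0,"claw":1},
    {"tx":0,"ty":0,"tz":0,"ax":0,"ay":0,"az":0,"claw":1}
  ]
}}

```text
time_s: 11.55
tcp_pos: [0.5432, -0.0062, 0.1078]
eef_rot: [-179.6, 25.1, -5.5]
contact_force: [-0.2, 0.7, 0.0]
gripper_width: 0.0878
```

```bash
python3 plan.py 1 0
```

```text
t 11.55 tcp [543.2   -6.15 107.78] F [-0.24  0.74  0.02] F.n -0.12078209938429142 w 0.08778785887538372
to 1 dmm [-4.33  0.5  -9.37] in slope frame [ -0.04  -0.01 -10.33] rotvec [-0.05  0.06 -0.04]
```

Emit:
{"fn": "step_arm", "kwargs": {
  "increments": [
    {"tx":-0.4,"ty":0.05,"tz":-0.9,"ax":0,"ay":0,"az":0,"claw":1},
    {"tx":-0.4,"ty":0.05,"tz":-0.9,"ax":0,"ay":0,"az":0,"claw":1},
    {"tx":-0.4,"ty":0.05,"tz":-0.9,"ax":0,"ay":0,"az":0,"claw":1},
    {"tx":-0.4,"ty":0.05,"tz":-0.9,"ax":0,"ay":0,"az":0,"claw":1},
    {"tx":-0.4,"ty":0.05,"tz":-0.9,"ax":0,"ay":0,"az":0,"claw":1},
    {"tx":-0.4,"ty":0.05,"tz":-0.9,"ax":0,"ay":0,"az":0,"claw":1},
    {"tx":-0.4,"ty":0.05,"tz":-0.9,"ax":0,"ay":0,"az":0,"claw":1},
    {"tx":-0.4,"ty":0.05,"tz":-0.9,"ax":0,"ay":0,"az":0,"claw":1},
    {"tx":-0.4,"ty":0.05,"tz":-0.9,"ax":0,"ay":0,"az":0,"claw":1},
    {"tx":-0.4,"ty":0.05,"tz":-0.9,"ax":0,"ay":0,"az":0,"claw":1},
    {"tx":-0.4,"ty":0.05,"tz":-0.9,"ax":0,"ay":0,"az":0,"claw":1},
    {"tx":0,"ty":0,"tz":0,"ax":0,"ay":0,"az":0,"claw":1}
  ]
}}

```text
time_s: 12.75
tcp_pos: [0.5388, -0.0056, 0.0978]
eef_rot: [-179.6, 25.2, -5.5]
contact_force: [-0.1, -0.2, 2.1]
gripper_width: 0.0874
```

Emit:
{"fn": "step_arm", "kwargs": {
  "increments": [
    {"tx":-0.4,"ty":0.05,"tz":-0.9,"ax":0,"ay":0,"az":0,"claw":1},
    {"tx":-0.4,"ty":0.05,"tz":-0.9,"ax":0,"ay":0,"az":0,"claw":1},
    {"tx":0,"ty":0,"tz":0,"ax":0,"ay":0,"az":0,"claw":1}
  ]
}}

```text
time_s: 13.05
tcp_pos: [0.538, -0.0056, 0.096]
eef_rot: [-179.6, 25.2, -5.5]
contact_force: [1.4, 0.0, 4.4]
gripper_width: 0.0876
```

```bash
python3 plan.py 1 0
```

```text
t 13.05 tcp [537.98  -5.55  96.01] F [1.41 0.04 4.35] F.n 4.533793495322857 w 0.08761422736583054
to 1 dmm [ 0.88 -0.1   2.4 ] in slope frame [ 0.22 -0.    2.55] rotvec [-0.04  0.04 -0.05]
```

Emit:
{"fn": "step_arm", "kwargs": {
  "increments": [
    {"tx":-0.4,"ty":0.05,"tz":-0.9,"ax":0,"ay":0,"az":0,"claw":1},
    {"tx":0,"ty":0,"tz":0,"ax":0,"ay":0,"az":0,"claw":1}
  ]
}}

```text
time_s: 13.25
tcp_pos: [0.5376, -0.0055, 0.0951]
eef_rot: [-179.6, 25.2, -5.5]
contact_force: [0.5, 0.5, 5.3]
gripper_width: 0.0878
```

Emit:
{"fn": "step_arm", "kwargs": {
  "increments": [
    {"tx":-0.3,"ty":0.03,"tz":-0.6,"ax":0,"ay":0,"az":0,"claw":1},
    {"tx":0,"ty":0,"tz":0,"ax":0,"ay":0,"az":0,"claw":1}
  ]
}}

```text
time_s: 13.45
tcp_pos: [0.5374, -0.0055, 0.0947]
eef_rot: [-179.6, 25.1, -5.5]
contact_force: [-0.8, -0.4, 7.3]
gripper_width: 0.0876
```

```bash
python3 plan.py 1 0
```

```text
t 13.45 tcp [537.38  -5.48  94.69] F [-0.75 -0.44  7.31] F.n 6.31440173052966 w 0.0875866647684566
to 1 dmm [ 1.48 -0.17  3.72] in slope frame [0.23 0.   4.  ] rotvec [-0.03  0.05 -0.05]
```

Emit:
{"fn": "step_arm", "kwargs": {
  "increments": [
    {"tx":1.7,"ty":-0.2,"tz":3.6,"ax":0,"ay":0,"az":0,"claw":1},
    {"tx":1.7,"ty":-0.2,"tz":3.6,"ax":0,"ay":0,"az":0,"claw":1},
    {"tx":1.7,"ty":-0.2,"tz":3.6,"ax":0,"ay":0,"az":0,"claw":1},
    {"tx":1.7,"ty":-0.2,"tz":3.6,"ax":0,"ay":0,"az":0,"claw":1},
    {"tx":1.7,"ty":-0.2,"tz":3.6,"ax":0,"ay":0,"az":0,"claw":1},
    {"tx":0,"ty":0,"tz":0,"ax":0,"ay":0,"az":0,"claw":1},
    {"tx":0,"ty":0,"tz":0,"ax":0,"ay":0,"az":0,"claw":1}
  ]
}}

```text
time_s: 14.15
tcp_pos: [0.5457, -0.0064, 0.1123]
eef_rot: [-179.6, 25.2, -5.5]
contact_force: [0.8, -0.3, -0.1]
gripper_width: 0.0877
```

```bash
python3 plan.py E 10
```

```text
t 14.15 tcp [545.68  -6.39 112.32] F [ 0.84 -0.32 -0.13] F.n 0.2569258387049164 w 0.08771049509490889
to E dmm [ 64.35  41.95 -33.95] in slope frame [-68.72 -47.97  -5.5 ] rotvec [-0.05  0.03 -0.03]
```

Emit:
{"fn": "step_arm", "kwargs": {
  "increments": [
    {"tx":8,"ty":5.3,"tz":-4.2,"ax":0,"ay":0,"az":0,"claw":1},
    {"tx":8,"ty":5.3,"tz":-4.2,"ax":0,"ay":0,"az":0,"claw":1},
    {"tx":8,"ty":5.3,"tz":-4.2,"ax":0,"ay":0,"az":0,"claw":1},
    {"tx":8,"ty":5.3,"tz":-4.2,"ax":0,"ay":0,"az":0,"claw":1},
    {"tx":8,"ty":5.3,"tz":-4.2,"ax":0,"ay":0,"az":0,"claw":1},
    {"tx":8,"ty":5.3,"tz":-4.2,"ax":0,"ay":0,"az":0,"claw":1},
    {"tx":8,"ty":5.2,"tz":-4.2,"ax":0,"ay":0,"az":0,"claw":1},
    {"tx":8.3,"ty":5,"tz":-4.2,"ax":0,"ay":0,"az":0,"claw":1},
    {"tx":0,"ty":0,"tz":0,"ax":0,"ay":0,"az":0,"claw":1},
    {"tx":0,"ty":0,"tz":0,"ax":0,"ay":0,"az":0,"claw":1}
  ]
}}

```text
time_s: 15.15
tcp_pos: [0.6099, 0.0356, 0.0785]
eef_rot: [-179.6, 25.2, -5.5]
contact_force: [0.1, 0.3, 0.2]
gripper_width: 0.0876
```

```bash
python3 plan.py E 0
```

```text
t 15.15 tcp [609.94  35.63  78.49] F [0.06 0.25 0.19] F.n 0.1850129205829317 w 0.08762724383043298
to E dmm [-4.14  0.41 -9.17] in slope frame [ -0.14   0.06 -10.07] rotvec [-0.04 -0.   -0.04]
```

Emit:
{"fn": "step_arm", "kwargs": {
  "increments": [
    {"tx":-0.4,"ty":0.05,"tz":-0.9,"ax":0,"ay":0,"az":0,"claw":1},
    {"tx":-0.4,"ty":0.05,"tz":-0.9,"ax":0,"ay":0,"az":0,"claw":1},
    {"tx":-0.4,"ty":0.05,"tz":-0.9,"ax":0,"ay":0,"az":0,"claw":1},
    {"tx":-0.4,"ty":0.05,"tz":-0.9,"ax":0,"ay":0,"az":0,"claw":1},
    {"tx":-0.4,"ty":0.05,"tz":-0.9,"ax":0,"ay":0,"az":0,"claw":1},
    {"tx":-0.4,"ty":0.05,"tz":-0.9,"ax":0,"ay":0,"az":0,"claw":1},
    {"tx":-0.4,"ty":0.05,"tz":-0.9,"ax":0,"ay":0,"az":0,"claw":1},
    {"tx":-0.4,"ty":0.05,"tz":-0.9,"ax":0,"ay":0,"az":0,"claw":1},
    {"tx":-0.4,"ty":0.05,"tz":-0.9,"ax":0,"ay":0,"az":0,"claw":1},
    {"tx":-0.4,"ty":0.05,"tz":-0.9,"ax":0,"ay":0,"az":0,"claw":1},
    {"tx":-0.4,"ty":0.05,"tz":-0.9,"ax":0,"ay":0,"az":0,"claw":1},
    {"tx":0,"ty":0,"tz":0,"ax":0,"ay":0,"az":0,"claw":1}
  ]
}}

```text
time_s: 16.35
tcp_pos: [0.6056, 0.0361, 0.0688]
eef_rot: [-179.6, 25.2, -5.5]
contact_force: [0.5, -1.5, 0.4]
gripper_width: 0.0876
```

Emit:
{"fn": "step_arm", "kwargs": {
  "increments": [
    {"tx":-0.4,"ty":0.05,"tz":-0.9,"ax":0,"ay":0,"az":0,"claw":1},
    {"tx":-0.4,"ty":0.05,"tz":-0.9,"ax":0,"ay":0,"az":0,"claw":1},
    {"tx":0,"ty":0,"tz":0,"ax":0,"ay":0,"az":0,"claw":1}
  ]
}}

```text
time_s: 16.65
tcp_pos: [0.6049, 0.0362, 0.0672]
eef_rot: [-179.6, 25.1, -5.5]
contact_force: [1.3, 0.4, 3.5]
gripper_width: 0.0877
```

Emit:
{"fn": "step_arm", "kwargs": {
  "increments": [
    {"tx":-0.4,"ty":0.05,"tz":-0.9,"ax":0,"ay":0,"az":0,"claw":1},
    {"tx":0,"ty":0,"tz":0,"ax":0,"ay":0,"az":0,"claw":1}
  ]
}}

```text
time_s: 16.85
tcp_pos: [0.6045, 0.0362, 0.0663]
eef_rot: [-179.6, 25.2, -5.5]
contact_force: [1.3, 0.0, 4.9]
gripper_width: 0.0877
```

```bash
python3 plan.py E 0
```

```text
t 16.85 tcp [604.52  36.24  66.31] F [1.3  0.   4.86] F.n 4.947635488640928 w 0.08772912372280746
to E dmm [ 1.29 -0.2   3.01] in slope frame [0.11 0.05 3.27] rotvec [-0.04  0.05 -0.04]
```

Emit:
{"fn": "step_arm", "kwargs": {
  "increments": [
    {"tx":-0.4,"ty":0.05,"tz":-0.9,"ax":0,"ay":0,"az":0,"claw":1},
    {"tx":0,"ty":0,"tz":0,"ax":0,"ay":0,"az":0,"claw":1}
  ]
}}

```text
time_s: 17.05
tcp_pos: [0.6041, 0.0363, 0.0654]
eef_rot: [-179.6, 25.2, -5.5]
contact_force: [1.9, 1.5, 5.3]
gripper_width: 0.0873
```

Emit:
{"fn": "step_arm", "kwargs": {
  "increments": [
    {"tx":-0.2,"ty":0.03,"tz":-0.5,"ax":0,"ay":0,"az":0,"claw":1},
    {"tx":0,"ty":0,"tz":0,"ax":0,"ay":0,"az":0,"claw":1}
  ]
}}

```text
time_s: 17.25
tcp_pos: [0.6039, 0.0363, 0.0649]
eef_rot: [-179.6, 25.2, -5.5]
contact_force: [0.4, -0.3, 4.7]
gripper_width: 0.0876
```

```bash
python3 plan.py E 0
```

```text
t 17.25 tcp [603.89  36.31  64.94] F [ 0.35 -0.34  4.71] F.n 4.428468993786251 w 0.08762429207826873
to E dmm [ 1.91 -0.27  4.38] in slope frame [0.12 0.05 4.79] rotvec [-0.04  0.04 -0.04]
```

Not clearly on the stop yet, so I'll press a little further.

Emit:
{"fn": "step_arm", "kwargs": {
  "increments": [
    {"tx":-0.2,"ty":0.03,"tz":-0.5,"ax":0,"ay":0,"az":0,"claw":1},
    {"tx":0,"ty":0,"tz":0,"ax":0,"ay":0,"az":0,"claw":1}
  ]
}}

```text
time_s: 17.45
tcp_pos: [0.6039, 0.0363, 0.0648]
eef_rot: [-179.6, 25.1, -5.5]
contact_force: [0.8, 0.9, 6.4]
gripper_width: 0.0876
```

Emit:
{"fn": "step_arm", "kwargs": {
  "increments": [
    {"tx":-0.1,"ty":0.01,"tz":-0.3,"ax":0,"ay":0,"az":0,"claw":1},
    {"tx":0,"ty":0,"tz":0,"ax":0,"ay":0,"az":0,"claw":1}
  ]
}}

```text
time_s: 17.65
tcp_pos: [0.6038, 0.0363, 0.0648]
eef_rot: [-179.6, 25.1, -5.5]
contact_force: [1.0, -0.0, 7.5]
gripper_width: 0.0874
```

Enter is on its stop. I'll retract along the normal, then rise and move aside.

Emit:
{"fn": "step_arm", "kwargs": {
  "increments": [
    {"tx":1.7,"ty":-0.2,"tz":3.6,"ax":0,"ay":0,"az":0,"claw":1},
    {"tx":1.7,"ty":-0.2,"tz":3.6,"ax":0,"ay":0,"az":0,"claw":1},
    {"tx":3.4,"ty":-0.4,"tz":7.2,"ax":0,"ay":0,"az":0,"claw":1},
    {"tx":5,"ty":0,"tz":15,"ax":0,"ay":0,"az":0,"claw":1},
    {"tx":0,"ty":0,"tz":30,"ax":0,"ay":0,"az":0,"claw":1},
    {"tx":0,"ty":0,"tz":40,"ax":0,"ay":0,"az":0,"claw":1},
    {"tx":0,"ty":0,"tz":40,"ax":0,"ay":0,"az":0,"claw":1},
    {"tx":0,"ty":0,"tz":40,"ax":0,"ay":0,"az":0,"claw":1},
    {"tx":-15,"ty":40,"tz":0,"ax":0,"ay":0,"az":0,"claw":1},
    {"tx":-15,"ty":40,"tz":0,"ax":0,"ay":0,"az":0,"claw":1},
    {"tx":-15,"ty":40,"tz":0,"ax":0,"ay":0,"az":0,"claw":1},
    {"tx":-15,"ty":40,"tz":0,"ax":0,"ay":0,"az":0,"claw":1}
  ]
}}

```text
time_s: 18.85
tcp_pos: [0.5546, 0.197, 0.2435]
eef_rot: [-179.6, 25.2, -5.5]
contact_force: [0.4, 0.2, -0.9]
gripper_width: 0.0877
```

Emit:
{"fn": "step_arm", "kwargs": {
  "increments": [
    {"tx":-15,"ty":40,"tz":0,"ax":0,"ay":0,"az":0,"claw":1},
    {"tx":-15,"ty":40,"tz":0,"ax":0,"ay":0,"az":0,"claw":1},
    {"tx":-10,"ty":30,"tz":0,"ax":0,"ay":0,"az":0,"claw":1},
    {"tx":0,"ty":0,"tz":0,"ax":0,"ay":0,"az":0,"claw":1},
    {"tx":0,"ty":0,"tz":0,"ax":0,"ay":0,"az":0,"claw":1}
  ]
}}

```text
time_s: 19.35
tcp_pos: [0.515, 0.3062, 0.2434]
eef_rot: [-179.6, 25.2, -5.4]
contact_force: [0.3, 0.1, 0.2]
gripper_width: 0.088
```

```bash
python3 - <<'E'
from plant import r,optics
import cv2,numpy as np
a=cv2.imread("pics/top0.png"); b=optics.capture("top")["image"]
for nm,(x0,y0,x1,y1) in dict(keypad=(305,212,360,290),cup=(358,255,412,308),spoon=(280,224,304,278),jar=(450,255,500,300),cup_b=(160,250,208,286),caddy=(115,175,188,232),flask=(455,168,530,225)).items():
    d=cv2.absdiff(a,b)[y0:y1,x0:x1].max(2); sh=cv2.phaseCorrelate(cv2.cvtColor(a[y0:y1,x0:x1],6).astype(np.float32),cv2.cvtColor(b[y0:y1,x0:x1],6).astype(np.float32))
    print(nm,"changed px",(d>40).sum(),"shift",np.round(sh[0],2))
cv2.imwrite("pics/topend.png",b); print(r.get_state()["contact_force"],r.get_state()["time_s"])
E
```

```text
keypad changed px 393 shift [-0.1  -0.29]
cup changed px 443 shift [0.25 0.04]
spoon changed px 131 shift [0.06 0.04]
jar changed px 0 shift [0.03 0.53]
cup_b changed px 37 shift [ 0.09 -0.05]
caddy changed px 2757 shift [-0.07  1.76]
flask changed px 0 shift [ 0.47 -0.01]
[0.53146387 0.09436831 0.13359326] 19.4
```

View pics/topend.png

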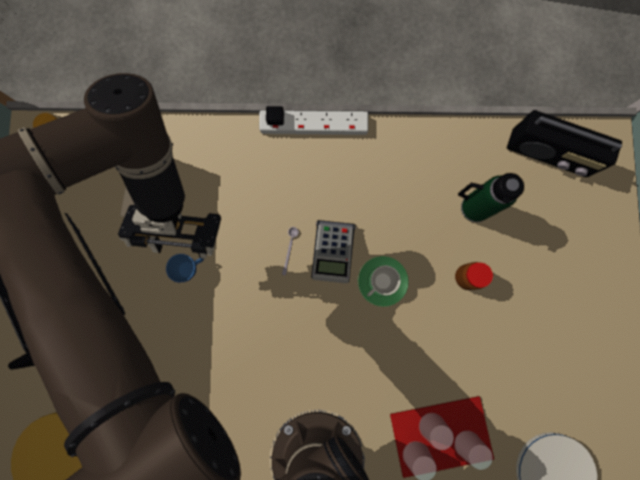

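The final top view shows the keypad at (333,250), the saucer and cup at (385,280) and the spoon at (290,250), all where they stood. The pixels that changed there are the arm's shadow.

```bash
python3 -c "
from plant import r
print(r.close_job())"
```

```text
the job is handed in; nothing more can be done
None
```

I pressed 8, 0, 1 and Enter in that order with one fingertip, square to the slope, and handed the job in at about 19.4 s. The hand-in gave no verdict.

- **Slope:** the cameras gave 25.2°. The fitted hinge height was 23.4 mm against the 22 mm given. Each key was touched within about 1 mm of where I expected it.
- **Presses:** each key was held on its stop. The last vertical force readings were 8.1 N (8), 6.5 N (0), 7.3 N (1) and 7.5 N (Enter), all below 20 N. After each press I backed off at least 14 mm, and the force returned to roughly zero.
- **Enter:** one reading partway through was unclear (4.7 N, still moving), so I pressed on until it stopped moving.
- **Final checks:** in the last top picture the keypad had shifted by 0.3 px at most, under about 1 mm. The cup, saucer, spoon, jar, flask and blue cup had not visibly moved.
- **Could not check:** the arm hid the keys during pressing, so I could not see them go down. It also hid most of the caddy in the last picture, so its shift reading there means nothing, but the gripper stayed about 10 cm above it throughout.

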